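Lay the last test cassette in the row and read it with the hand-held reader

TASK

Lay the test cassette with the orange label in the empty place of the tray, neatly side by side with the other three and with its window end pointing the same way as theirs, and let go of it. Then take the reader out of its cradle and hold it upright and lengthwise in line with that cassette, its nose squarely on the result window, pressing lightly so that the sprung nose is pushed in about half way; finish like that, still holding the reader there. Leave the other cassettes and the things around as they are.

Things in the scene. Friction and masses are not known exactly. Their poses are not given: they have to be found in the camera images.
- cassette: the cassette to lay and then read: a flat white plastic box 76 mm long (its x), 24 mm wide (its y), 7 mm thick (z up), about 16 g, with an orange label across its +x end. Origin at the centre of its underside. It starts lying face up on the bench (surface z = 0), to the left or right of the tray; grip it across its 24 mm width.
- window (a point): the centre of the result window in the top face of cassette: 10 mm from the cassette's middle towards the orange label, 7 mm above its underside. The window is a pale strip 18 mm by 5.5 mm lengthwise along the cassette with a dark frame, drawn on the flat top; the round dark-rimmed sample well is at the other end. Axes as the cassette.
- tray: grey fixed tray 124 (x) by 254 mm (y); origin at the centre of its underside. Floor 6 mm above the bench, rim 4 mm wide standing 4 mm above the floor. Four printed places (blue outline 84 by 32 mm, orange spot in the middle) side by side along y, 50 mm apart, at y = -75, -25, 25, 75 mm; cassettes lie in them with their length and window end along the tray's +x.
- gap: the empty place of the tray: origin at the middle of its printed outline (the visible orange spot), on the tray's floor (6 mm above the bench); axes as the tray's. The cassette belongs with its origin here and its x along this x.
- reader: the hand-held reader, 146 mm long, about 0.18 kg, z up along it; origin at the middle of its nose face when the nose is out. Black sprung nose 26 (x) by 14 mm (y); snout 30 by 20 mm, z = 10 to 47; white grip body 40 (x) by 28 mm (y), z = 46 to 146, flat sides. Starts upright in its cradle: grip its upper half from above, lift 60 mm. In use its x runs along the cassette, either way.
- nose_face (a point): the middle of the flat lower face of the reader's sprung nose; it moves with the nose. Axes as the reader.
- nose (a joint): how far the reader's nose is pushed in, m: 0 fully out, 0.008 fully in. A spring pushes it out with 1.5 N at 0 and 5.5 N at 0.008 (about 3.5 N half way); pushed beyond that it is rigid.
- cradle: the black charging cradle of the reader, fixed: foot 100 mm (x) by 80 mm (y) by 6 mm, on it a socket 54 by 44 mm outside with a straight pocket 34 by 24 mm, its rim 56 mm above the bench. Origin at the centre of its underside; axes as the reader standing in it.
- row0: a test cassette like cassette (same size, origin and axes) but with a blue label; it already lies in its place in the tray, its x along the tray's x. Leave it where it is (it may shift by no more than a few mm).
- row1: a test cassette like cassette (same size, origin and axes) but with a blue label; it already lies in its place in the tray, its x along the tray's x. Leave it where it is (it may shift by no more than a few mm).
- row2: a test cassette like cassette (same size, origin and axes) but with a blue label; it already lies in its place in the tray, its x along the tray's x. Leave it where it is (it may shift by no more than a few mm).
- timer: pink countdown timer 64 by 60 by 16 mm lying on the bench between the robot and the tray, origin at the centre of its underside; leave it alone.
- dropper: white dropper bottle, 34 mm across and 84 mm tall, standing beyond the tray, origin at the centre of its underside; leave it alone.
- red_timer: red countdown timer, same size as the pink one, lying beyond the tray; leave it alone.
Mind the look-alikes: they are no part of the job. Of the things that look like the reader, the larger one is meant.

How it is judged (in metres and radians):
On the way, in this order (a step that is already met when the one before it is completed fails the run):
1. the orange-labelled cassette lies flat in the empty place, the right way round, let go of and at rest (x of cassette in the frame of gap between -0.006 and 0.006 m and y of cassette in the frame of gap between -0.005 and 0.005 m and z of cassette in the frame of gap between -0.003 and 0.003 m and x of window in the frame of gap above 0.002 m and angle between the x axis of cassette and the x axis of tray, either way round below 0.12 rad and angle between cassette's own z axis and vertical below 0.06 rad and contact force between cassette and the fingers below 0.1 N and linear speed of cassette below 0.02 m/s), for 0.2 s.
2. the reader is drawn clear of its cradle (z of reader in the frame of cradle above 0.058 m and contact force between reader and the fingers above 1 N), for 0.1 s.
At the end, for the whole second after the job is handed in: Cassette flat in the gap (6 mm along, 5 mm across, 7 deg), window end as the others (shifted < 8 mm); reader in the fingers, upright (5 deg), in line (8 deg), nose centred on the window (4 mm each way), nose in 1.8 to 6.8 mm, 1.5 to 9 N on the cassette, still, touching no tray or cradle (all of step 1 and distance of each of row0, row1, row2 from where it was at the start of the episode below 0.008 m and x of nose_face in the frame of window between -0.004 and 0.004 m and y of nose_face in the frame of window between -0.004 and 0.004 m and angle between reader's own z axis and vertical below 0.09 rad and angle between the x axis of reader and the x axis of cassette, either way round below 0.14 rad and contact force between reader and cassette between 1.5 and 9 N and value of joint nose between 0.0018 and 0.0068 m and contact force between reader and the fingers above 2 N and contact force between reader and cradle below 0.1 N and contact force between reader and tray below 0.1 N and linear speed of reader below 0.02 m/s); the arm keeps its last pose, push and grip.
It fails at once if another cassette is shifted out of its place (8 mm) (distance of any of row0, row1, row2 from where it was at the start of the episode above 0.008 m).
It fails at once if a timer or the dropper bottle is knocked over or shifted by more than 20 mm (distance of any of timer, dropper, red_timer from where it was at the start of the episode above 0.02 m).
It fails at once if the reader is pressed hard on a cassette (over 20 N) (contact force between reader and cassette above 20 N or contact force between reader and row0 above 20 N or contact force between reader and row1 above 20 N or contact force between reader and row2 above 20 N).
It fails at once if the cassette is dropped or thrown: loose in the air more than 3 cm above the bench (height (world z) of cassette above 0.03 m and contact force between cassette and anything else below 0.001 N and linear speed of cassette above 0.2 m/s).
It also fails if it takes over 48 s, if anything falls off the work surface, if the arm or the gripper's body presses on something with over 40 N, if the wrist force passes 120 N, or if a joint passes its speed limit or range.

ROBOT

A 6-joint arm with a two-finger parallel gripper is mounted at the origin on the work surface. World frame = base frame: x ahead of the robot, y to its left, z up, the work surface at z = 0. Lengths are in mm, angles in rad, forces in N, time in s.
With the tool pointing down it reaches from about 400 to 825 mm from the base axis. Payload 7 kg.
Tool frame: the origin (TCP) lies at the very end of the fingers, on their centre line; the grasp point (between the pads) lies 19 mm behind it; z points along the fingers, y is the direction in which the jaws open and shut (so a half turn about z gives the same grasp; the last joint's range is limited). The gripper opens to 88 mm and grips with 3 to 60 N. Pads are 19 mm wide; open, the fingers measure 130 mm over their backs; the gripper's body (78 mm by 193 mm) begins 47 mm behind the grasp point.
Start: joints at [1.531, 0.359, 0.012, 0, -1.224, -0.288], TCP at [217.332, 639.032, 226.561] pointing down, gripper open.
Joint ranges: [-3.07, 3.07], [-1.43, 2.12], [-1.02, 1.25], [-3.03, 1.67], [-3.05, -0], [-3.03, 3.03]. Speed limits (rad/s): [2.39, 2.39, 3.01, 3.14, 3.14, 3.14].

INTERFACE

Orientations are given as a unit quaternion [x, y, z, w].
In Python, from plant import bot gives the robot as it stands. Calls block until the motion is done:
- bot.move_ptp(position, orientation): joint-space move of the TCP to a pose.
- bot.line_to(position, velocity=150, ori=None): straight line of the TCP; ori=None keeps the orientation; velocity is the mean speed in mm/s.
- bot.move_joints(angles): joint-space move.
- bot.move_gripper(opening, force=None): finger opening in mm; force is the grip in N (None keeps the last); returns when the fingers have stopped.
- bot.pause(seconds).
- bot.solve_ik(position, orientation): joint angles nearest the present ones, or None.
- bot.read_state(): the state.
- bot.camera(name): name is "side" or "top"; returns the picture (480x640x3 uint8, red, green, blue); there is no depth.
- bot.get_calibration(name): a dict with "fx", "fy", "cx", "cy" (pixels), "view" (4x4, takes a point from world to camera coordinates). Camera axes: x right, y up, looking along -z (the intrinsics and any distortion apply to the point x, -y, -z); pixel columns grow to the right and rows downward; lengths in mm; the calibration is good to about 2 mm. A picture is of the moment at which its call begins. get_calibration takes no time and is no camera call.
A pose or a line that the arm cannot do raises bot.Unreachable and nothing moves.
- bot.close_job(): hands the job in, once; it reports no verdict.
The state is a dict: "t": time; "joint_pos": joint angles; "qvel": joint speeds; "tau": joint torques, N m; "tcp_pos": TCP position; "eef_rot": TCP orientation; "contact_force": force on the tool from outside, world axes, zero at the start; "moment": the same for the moment, N m; "width": finger opening in mm.
Only numpy, scipy, OpenCV 4.12 (cv2) and the standard library are available. Lean on these libraries where they do the work, as an engineer would, in place of code of your own. Each camera call takes 0.05 s, during which the arm holds its last target. There are 200 camera calls.

## Working session

There is one attempt and no reset: what is moved stays moved. The work goes in short steps, each a Python script; the robot and the scene stay as the last script left them, time stands still between calls to the robot, and variables do not carry over. Pictures are saved under pics/ and viewed, on a budget of 10 in all, crops included, one or two more only if the job needs it, and the job is handed in when it is done.

```bash
ls; mkdir -p pics
python3 - <<'E'
from plant import bot
import cv2,numpy as np
for n in("top","side"):
    im=bot.camera(n); cv2.imwrite(f"pics/{n}0.png",im[:,:,::-1])
    c=bot.get_calibration(n); print(n,{k:(np.round(v,4).tolist()) for k,v in c.items()})
s=bot.read_state(); print(s)
E
```

```text
pics
top {'fx': 595.947, 'fy': 595.947, 'cx': 328.8981, 'cy': 245.0437, 'view': [[0.0158, -0.9998, 0.0098, -45.8549], [0.998, 0.0164, 0.0607, -562.4412], [-0.0609, 0.0088, 0.9981, -1133.67], [0.0, 0.0, 0.0, 1.0]]}
side {'fx': 565.0533, 'fy': 565.0533, 'cx': 320.2223, 'cy': 239.4672, 'view': [[0.7971, -0.6037, -0.0139, -490.357], [0.481, 0.6209, 0.6189, -275.7661], [-0.365, -0.5001, 0.7853, -1038.2838], [0.0, 0.0, 0.0, 1.0]]}
{'t': 0.1, 'joint_pos': array([ 1.53109061e+00,  3.59286312e-01,  1.11473963e-02, -2.85706444e-04,
       -1.22408672e+00, -2.88057849e-01]), 'qvel': array([ 0.00030641, -0.0002836 ,  0.00143031,  0.00157579, -0.00131892,
       -0.00011679]), 'tau': array([-6.42896557e-04, -5.84163487e+01,  2.93753636e+01,  7.01544687e+00,
        1.01653661e-02, -5.69351960e-05]), 'tcp_pos': array([217.22046596, 638.63627984, 225.73786591]), 'eef_rot': array([ 9.86593211e-01, -1.63197142e-01, -4.47691057e-05,  7.25785561e-04]), 'contact_force': array([ 0.48055284, -0.8827541 ,  0.79654584]), 'moment': array([ 0.02121805,  0.00524521, -0.05858472]), 'width': 87.54707156912863}
```

View pics/top0.png

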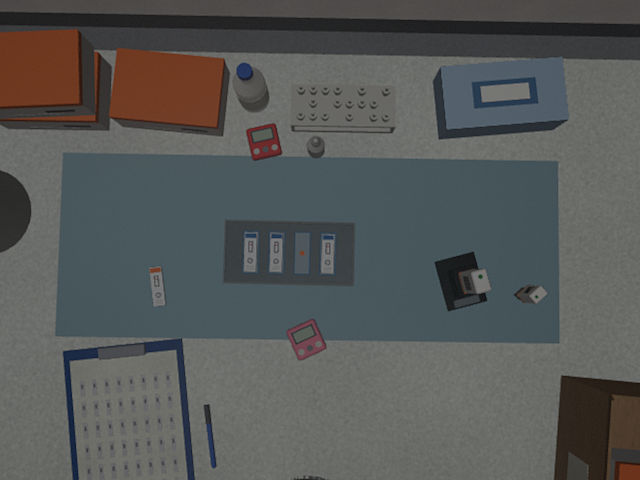

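View pics/side0.png

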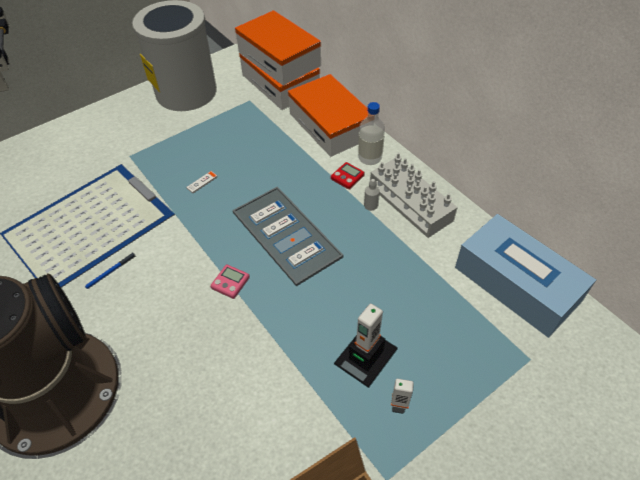

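Top view: orange-labelled cassette at (157,286) with its label up (+x), gap spot at (302,253), reader and cradle at about (465,281), small decoy at (530,294). Next I'll segment these and zoom in.

```bash
cat > h.py <<'E'
import numpy as np,cv2
from plant import bot
def ray(n,uv,z):
    c=bot.get_calibration(n);V=np.array(c["view"]);R=V[:3,:3];o=-R.T@V[:3,3]
    d=R.T@np.array([(uv[0]-c["cx"])/c["fx"],-(uv[1]-c["cy"])/c["fy"],-1.])
    return o+d*(z-o[2])/d[2]
def proj(n,p):
    c=bot.get_calibration(n);V=np.array(c["view"]);q=V[:3,:3]@np.asarray(p,float)+V[:3,3]
    return np.array([c["cx"]+c["fx"]*q[0]/-q[2],c["cy"]-c["fy"]*q[1]/-q[2]])
def blobs(mask,box,amin=5):
    u0,v0,u1,v1=box;m=np.zeros(mask.shape,np.uint8);m[v0:v1,u0:u1]=mask[v0:v1,u0:u1]
    cs,_=cv2.findContours(m,cv2.RETR_EXTERNAL,cv2.CHAIN_APPROX_NONE)
    return sorted([c for c in cs if cv2.contourArea(c)>=amin],key=cv2.contourArea,reverse=True)
def rect(n,c,z):
    P=np.array([ray(n,p,z)[:2] for p in c.reshape(-1,2)],np.float32)
    (x,y),(w,h),a=cv2.minAreaRect(P)
    if w<h:w,h,a=h,w,a+90
    return np.round([x,y,w,h,(a+90)%180-90],1)
def q(yaw): # tool down, tool x along world yaw; tool y = perpendicular
    return [np.cos(yaw/2),np.sin(yaw/2),0,0]
E
python3 - <<'E'
from h import *
im=cv2.imread("pics/top0.png");g=im.max(2).astype(int);b,gg,r=[im[:,:,i].astype(int) for i in range(3)]
for x in blobs(((g>130)).astype(np.uint8),(140,255,175,315))[:1]:print("cass",rect("top",x,7))
for i,x in enumerate(blobs(((g>120)).astype(np.uint8),(236,226,345,280),100)):print("row",rect("top",x,13))
for x in blobs((r>b+40).astype(np.uint8),(290,240,312,265),2):
  m=x.reshape(-1,2).mean(0);print("spot",m,ray("top",m,6))
for x in blobs((r>b+50).astype(np.uint8),(140,255,175,315),5):
  print("label",ray("top",x.reshape(-1,2).mean(0),7))
t=im[250,232];print("tray col",t,"mat",im[180,250])
d=(abs(b-r)<18)&(g<110)
for x in blobs(d.astype(np.uint8),(200,200,380,300),100)[:1]:print("tray",rect("top",x,10))
print(im[300,450],im[262,445])
for x in blobs((g<45).astype(np.uint8),(425,240,495,320),100)[:2]:print("foot",rect("top",x,6))
a=cv2.resize(im[245:320,425:555],None,fx=6,fy=6,interpolation=cv2.INTER_CUBIC)
s=cv2.imread("pics/side0.png")[295:415,325:425]
s=cv2.resize(s,(375,450),interpolation=cv2.INTER_CUBIC)
o=np.hstack([np.clip(a*1.6,0,255).astype(np.uint8),s]);o=cv2.resize(o,(800,int(o.shape[0]*800/o.shape[1])));cv2.imwrite("pics/z1.png",o)
E
```

```text
spot [301.63636364 252.63636364] [548.10963982  15.97050674   6.        ]
label [510.16880629 299.88660223   7.        ]
tray col [65 62 57] mat [93 89 74]
tray [548.1  40.7 256.2 126.1  89.6]
[30 31 27] [33 33 31]
foot [ 497.9 -294.2   98.4   78.6   15.6]
```

View pics/z1.png

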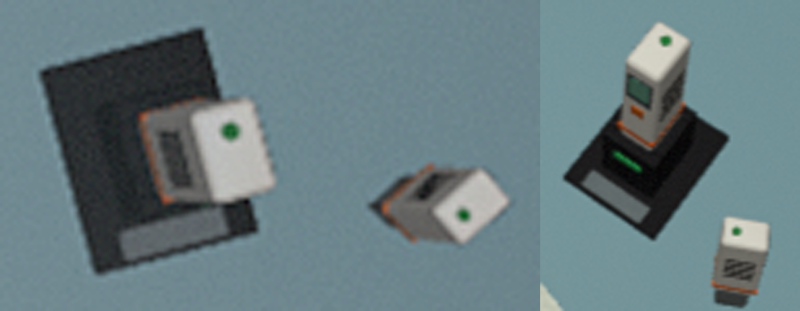

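Run:
```python
from h import *
im=cv2.imread("pics/top0.png");im2=cv2.imread("pics/side0.png")
def M(im):
    f=im.astype(int);return f.max(2),f[:,:,2]-f[:,:,0],f[:,:,1]-f[:,:,0]
g,rb,gb=M(im);print(im[286,150:166].max(1),im[180,250])
for th in(105,115):
  k=((g>th)|(rb>15)).astype(np.uint8)
  print("cass",th,[rect("top",x,7) for x in blobs(k,(140,255,175,315),50)])
  print("rows",[rect("top",x,13) for x in blobs((g>th).astype(np.uint8),(236,226,345,280),80)])
g2,rb2,gb2=M(im2)
print("side px",im2[182,200],im2[170,150])
for th in(150,165):
  print("side cass",[rect("side",x,7) for x in blobs(((g2>th)|(rb2>40)).astype(np.uint8),(180,165,225,198),50)])
m=[x.reshape(-1,2).mean(0) for x in blobs((rb2>50).astype(np.uint8),(270,225,315,255),2)];print("side spot",[ray("side",p,6) for p in m])
# reader top green dot & top face
for n,f,box in(("top",im,(465,262,495,298)),("side",im2,(355,300,388,325))):
  f=f.astype(int);mm=((f[:,:,1]-f[:,:,2]>25)&(f[:,:,1]-f[:,:,0]>15)).astype(np.uint8)
  print(n,[(x.reshape(-1,2).mean(0),ray(n,x.reshape(-1,2).mean(0),156)) for x in blobs(mm,box,1)])
for th in(120,135,150):
  print("face",[rect("top",x,156) for x in blobs((g>th).astype(np.uint8),(465,260,498,300),80)])
```

```text
[ 89 112 121 121 110  85  92  96  87 108 120 120 123  80  76  97] [93 89 74]
cass 105 [array([479.7, 295.1,  75.1,  23.2,   8.3])]
rows [array([542.6, 116.4,  64. ,  21.3,   1.3]), array([542.2, -33.5,  62.9,  22.1,  -1.7]), array([542.4,  66.2,  62. ,  21.3,   1.2])]
cass 115 [array([479.5, 294. ,  72.9,  23.2,  10.3])]
rows [array([543.4,  65.7,  60.6,  20.5,  -0.8]), array([543.6, 115.5,  62.1,  19.3,   1.3]), array([542.4, -34.1,  62. ,  20.1,  -1. ])]
side px [194 207 210] [147 141 109]
side cass [array([480.4, 293.4,  77.8,  25.5,   7.7])]
side cass [array([479.5, 292.5,  74.7,  22.9,   8.6])]
side spot [array([548.38228531,  13.66836507,   6.        ])]
top [(array([480., 276.]), array([ 506.23000449, -292.80922094,  156.        ]))]
side [(array([372.6, 310.2]), array([ 505.32949429, -294.92421573,  156.        ]))]
face []
face []
face []
```

Run:
```python
from h import *
np.set_printoptions(precision=2,suppress=True)
def st(l):
    s=bot.read_state();print(l,round(s["t"],2),s["tcp_pos"],s["contact_force"],round(s["width"],1))
y=0.145
print(bot.solve_ik([480,294,100],q(y)),bot.solve_ik([548,15,100],q(-.005)))
bot.move_ptp([480,294,100],q(y)); bot.move_gripper(50,15)
bot.line_to([480,294,20]);st("low")
bot.line_to([480,294,2.5],40);st("at")
bot.move_gripper(10,15);st("grip")
bot.line_to([480,294,60],120);st("lift")
bot.line_to([548.2,15,60],250,q(-.005));st("over")
bot.line_to([548.2,15,22],120);bot.pause(.2);st("above")
for n in("top","side"): cv2.imwrite(f"pics/{n}1.png",bot.camera(n)[:,:,::-1])
a=cv2.imread("pics/top1.png")[205:300,210:370];b=cv2.imread("pics/side1.png")[170:300,215:365]
a=np.clip(cv2.resize(a,(480,285),interpolation=2)*1.6,0,255).astype(np.uint8);b=cv2.resize(b,(329,285),interpolation=2)
o=np.hstack([a,b])[:, :800];cv2.imwrite("pics/z2.png",o)
```

```text
[ 0.9   0.29 -0.4   0.   -0.88  0.82] [ 0.38  0.27 -0.44  0.   -0.87  1.18]
low 3.27 [480.38 294.33  20.47] [0.55 0.08 0.04] 50.2
at 3.85 [479.99 293.93   2.35] [-0.27  0.48  0.37] 49.9
grip 4.4 [480.07 294.05   2.61] [-0.1  -0.57  0.96] 23.5
lift 5.03 [479.65 293.75  59.62] [-0.24 -0.46 -1.11] 23.1
over 6.33 [547.98  15.53  59.85] [-0.91 -0.31 -0.38] 24.0
above 7.0 [548.8   15.35  22.85] [ 0.06 -0.51 -0.69] 23.7
```

View pics/z2.png

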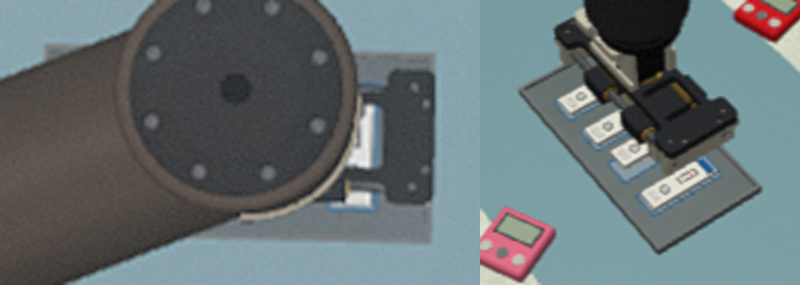

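The cassette is held, flat, over the gap (side crop around (630,155), blue outline visible just below it). Now I'll lower, release with a narrow opening, and check.

Run:
```python
from h import *
np.set_printoptions(precision=2,suppress=True)
def st(l):
    s=bot.read_state();print(l,round(s["t"],2),s["tcp_pos"],s["contact_force"],round(s["width"],1))
bot.line_to([548.2,15,8.6],30);bot.pause(.2);st("down")
bot.move_gripper(28,15);bot.pause(.1);st("open")
bot.line_to([548.2,15,60],120);st("up")
bot.line_to([500,-150,220],300);st("away")
for n in("top","side"): cv2.imwrite(f"pics/{n}2.png",bot.camera(n)[:,:,::-1])
a=cv2.imread("pics/top2.png")[205:300,210:370];b=cv2.imread("pics/side2.png")[170:300,215:365]
im=cv2.imread("pics/top2.png").astype(int);g=im.max(2)
for th in(105,115):print("rows",[rect("top",x,13) for x in blobs((g>th).astype(np.uint8),(236,226,345,280),80)])
a=np.clip(cv2.resize(a,(480,285),interpolation=2)*1.6,0,255).astype(np.uint8);b=cv2.resize(b,(329,285),interpolation=2)
o=np.hstack([a,b])[:, :800];cv2.imwrite("pics/z3.png",o)
```

```text
down 7.9 [548.18  14.98   8.39] [-0.67  0.21 -0.26] 24.0
open 8.36 [548.21  15.     8.6 ] [ 0.23 -0.26  0.36] 28.1
up 8.93 [547.95  15.01  59.8 ] [0.32 0.01 0.13] 28.2
away 9.87 [ 499.35 -149.49  218.5 ] [-0.22  0.25 -0.26] 28.1
rows [array([580.4, 114.5,  27.2,  15.5, -89. ]), array([511.5,   0.8,  29. ,  15.5,   1. ])]
rows []
```

View pics/z3.png

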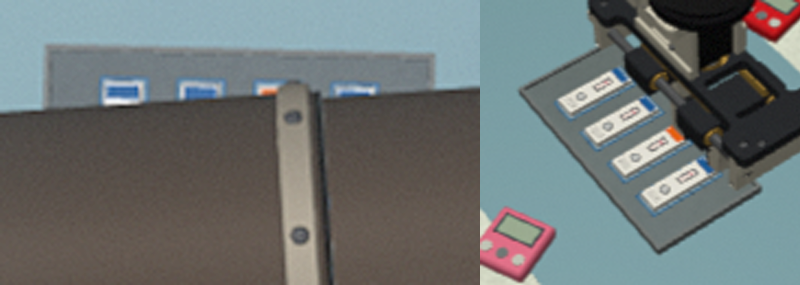

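Cassette lies in the gap beside the others, orange end up like the blue ones (side crop (655,150)). Now the reader.

Run:
```python
from h import *
np.set_printoptions(precision=2,suppress=True)
def st(l):
    s=bot.read_state();print(l,round(s["t"],2),s["tcp_pos"],s["contact_force"],s["moment"],round(s["width"],1))
y=0.272;p=[498,-294]
bot.move_gripper(56,30)
bot.line_to(p+[215],250,q(y));st("above")
bot.line_to(p+[108],100);st("low")
bot.move_gripper(10,30);st("grip")
bot.line_to(p+[190],80);bot.pause(.2);st("lift")
yy=-.005
bot.line_to([558.2,15,190],220,q(yy));bot.pause(.3);st("over")
for n in("top","side"): cv2.imwrite(f"pics/{n}3.png",bot.camera(n)[:,:,::-1])
b=cv2.imread("pics/side3.png")[60:300,200:400]
cv2.imwrite("pics/z4.png",cv2.resize(b,(500,600),interpolation=2))
```

```text
above 11.39 [ 497.77 -294.12  214.76] [ 0.43 -0.03  0.37] [-0.06 -0.01 -0.04] 55.9
low 12.61 [ 498.47 -294.11  108.65] [-1.18 -0.19 -0.77] [ 0.   -0.03  0.  ] 55.9
grip 13.18 [ 498.07 -294.04  108.08] [ 0.   -0.62  1.08] [-0.13  0.01 -0.  ] 28.0
lift 14.56 [ 497.78 -293.96  189.51] [-0.33 -0.34 -2.21] [-0.1  -0.03 -0.06] 27.7
over 16.44 [558.17  14.54 190.06] [-0.02 -0.8  -0.76] [-0.12  0.01 -0.02] 27.8
```

View pics/z4.png

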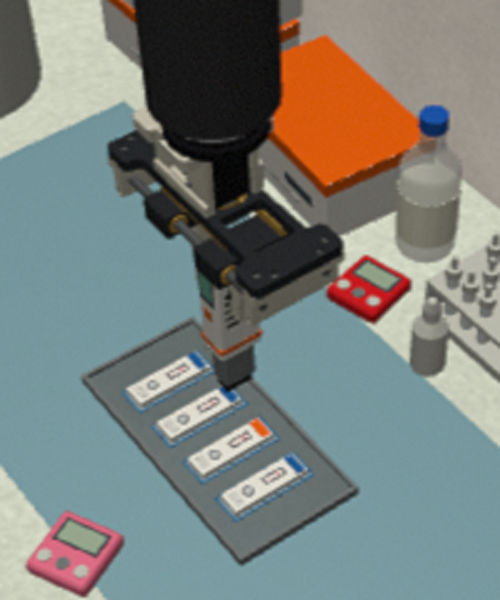

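Run:
```python
from h import *
np.set_printoptions(precision=2,suppress=True)
im2=cv2.imread("pics/side3.png").astype(int)
for th in(150,165):
  m=((im2.max(2)>th)|(im2[:,:,2]-im2[:,:,0]>40)|(im2[:,:,0]-im2[:,:,2]>60)).astype(np.uint8)
  print([rect("side",x,13) for x in blobs(m,(235,195,330,275),60)])
bot.line_to([558.2,15,124],100);bot.pause(.3);print(bot.read_state()["tcp_pos"])
f=np.mean([bot.camera("side") for _ in range(3)],0).astype(np.uint8)[:,:,::-1]
cv2.imwrite("pics/side4.png",f)
u,v=235,170
b=cv2.resize(f[v:v+100,u:u+100],(600,600),interpolation=cv2.INTER_CUBIC)
# expected nose lower face outline (green) and cassette top outline (red), window (magenta)
p=bot.read_state()["tcp_pos"]
def box(c,L,W,z,col):
    P=np.array([(proj("side",[c[0]+sx*L/2,c[1]+sy*W/2,z])-[u,v]+.5)*6-.5 for sx,sy in((1,1),(1,-1),(-1,-1),(-1,1))])
    cv2.polylines(b,[P.round().astype(int)],True,col,1,cv2.LINE_AA)
box(p,26,14,p[2]-98,(0,255,0));box((548.2,15),76,24,13,(0,0,255));box((558.2,15),18,5.5,13,(255,0,255))
cv2.imwrite("pics/z5.png",b)
```

```text
[array([442.6,  42.8, 195.8,  75.3,  89.5]), array([624.6,  31.2, 130.3,  62.4,  52.3]), array([545.5, -37. ,  77.5,  23.9,  -0.5]), array([546.8,  12.9,  76.6,  23.8,  -0.6]), array([547.8,  62.9,  76.3,  24. ,  -0.2]), array([548.5, 112.9,  76. ,  24. ,  -0.7]), array([527. , 166. ,  56. ,  37.3, -37.9])]
[array([546.9, -37. ,  74.8,  23.3,  -0.9]), array([546.7,  13.1,  73.4,  23.5,  -0.6]), array([547.4,  63. ,  73.8,  23.4,  -1. ]), array([548. , 112.8,  74.4,  23.6,  -0.4])]
[558.44  15.1  124.48]
```

View pics/z5.png

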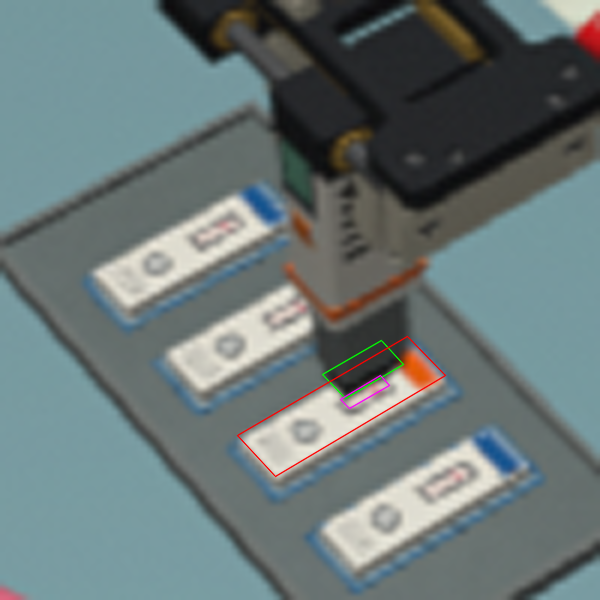

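Run:
```python
from h import *
f=cv2.imread("pics/side4.png");u,v=278,212
b=cv2.resize(f[v:v+36,u:u+36],(576,576),interpolation=cv2.INTER_CUBIC);b=np.clip(b*1.5,0,255).astype(np.uint8)
p=np.array([558.44,15.1,124.48-98])
for dx,dy,col in((0,0,(0,255,0)),(-1.4,-2,(0,255,255))):
  for sx,sy in((1,-1),(-1,-1),(-1,1)):
    for dz in (0,):
      w=(proj("side",p+[dx+13*sx,dy+7*sy,dz])-[u,v]+.5)*16-.5
      cv2.circle(b,tuple(w.round().astype(int).tolist()),3,col,-1)
cv2.imwrite("pics/z6.png",b)
```

```text
(no output)
```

View pics/z6.png

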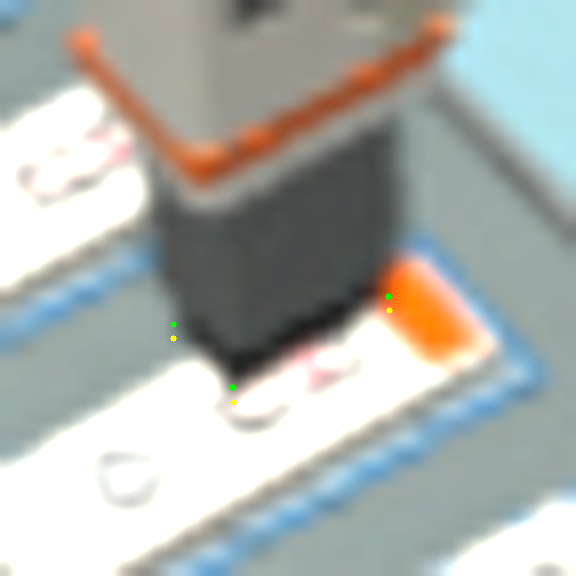

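Run:
```python
from h import *
np.set_printoptions(precision=2,suppress=True)
def F(z,n=12):
    bot.line_to([558.2,15,z],15);bot.pause(.15);S=[]
    for _ in range(n): bot.pause(.03);s=bot.read_state();S.append(np.r_[s["contact_force"],s["moment"],s["tcp_pos"]])
    print(z,round(s["t"],2),np.mean(S,0));return np.mean(S,0)[2]
bot.line_to([558.2,15,116],60);b=F(115)
for z in(110,108.5,107):
    f=F(z)-b;print("dF",round(f,2))
    if f>5:break
f=np.mean([bot.camera("side") for _ in range(4)],0).astype(np.uint8)[:,:,::-1]
cv2.imwrite("pics/side5.png",f);u,v=278,212
b=cv2.resize(f[v:v+36,u:u+36],(576,576),interpolation=cv2.INTER_CUBIC);b=np.clip(b*1.2,0,255).astype(np.uint8)
for c,col in(((556.8,13),(0,255,255)),):
  for sx,sy in((1,-1),(-1,-1),(-1,1)):
      w=(proj("side",[c[0]+13*sx,c[1]+7*sy,13])-[u,v]+.5)*16-.5
      cv2.circle(b,tuple(w.round().astype(int).tolist()),3,col,-1)
cv2.imwrite("pics/z7.png",b)
```

```text
115 18.88 [  0.2   -0.01  -1.62  -0.03  -0.01   0.   558.23  15.01 115.06]
110 19.92 [  0.31   0.56   0.59   0.12  -0.12  -0.01 558.33  15.04 110.11]
dF 2.2
108.5 20.72 [  0.34   0.5    1.31   0.22  -0.3   -0.02 558.31  15.03 108.57]
dF 2.92
107 21.52 [  0.87   0.66   2.07   0.31  -0.42  -0.   558.31  15.04 107.08]
dF 3.69
```

View pics/z7.png

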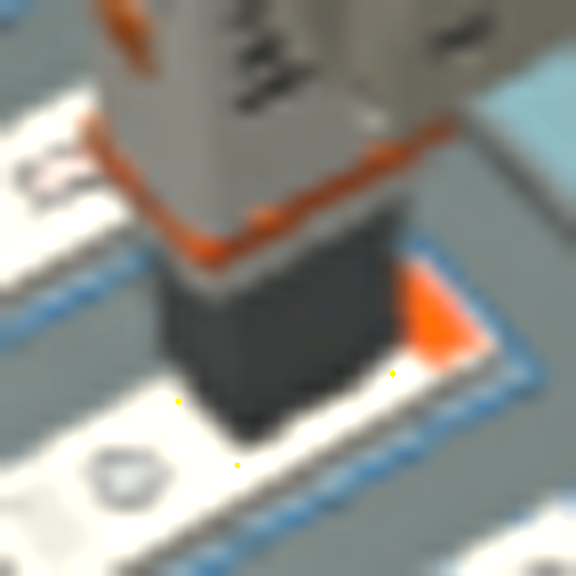

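Contact force 3.7 N (slope 0.5 N/mm, so nose about 4.4 mm in). In the crop the nose's lower corners at (248,440), (398,352), (170,365) lie ~1.5 px above the predicted yellow points, so I'll work out the offset numerically.

Run:
```python
from h import *
np.set_printoptions(precision=1,suppress=True)
u,v=278,212
for nm,c,s in(("near",(248,440),(-1,-1)),("right",(398,352),(1,-1)),("left",(170,365),(-1,1))):
    px=(np.array(c)+.5)/16-.5+[u,v]
    a=ray("side",px,13)[:2];b=ray("side",px,18.6)[:2]
    print(nm,"centre if nose corner",a-np.array(s)*[13,7],"if snout corner",b-np.array(s)*[15,10])
# side-frame body: orange band near corner, body 40x28 at reader z=46 -> world 13-4.4+46
px=(np.array((212,262))+.5)/16-.5+[u,v]
print("body near",ray("side",px,54.6)[:2]+[20,14],ray("side",(np.array((95,130))+.5)/16-.5+[u,v],54.6)[:2]+[20,-14],ray("side",(np.array((450,125))+.5)/16-.5+[u,v],54.6)[:2]+[-20,14])
im=cv2.imread("pics/side5.png").astype(int)
for th in(150,):
  m=((im.max(2)>th)|(im[:,:,2]-im[:,:,0]>40)|(im[:,:,0]-im[:,:,2]>60)).astype(np.uint8)
  print([rect("side",x,13) for x in blobs(m,(235,195,330,275),60)])
print(ray("side",(np.array((128,477))+.5)/16-.5+[u,v],13)[:2],"well")
```

```text
near centre if nose corner [560.5  15.6] if snout corner [560.1  14.8]
right centre if nose corner [559.7  15.5] if snout corner [555.2  14.7]
left centre if nose corner [559.6  18.8] if snout corner [559.3  11.9]
body near [563.8  21.9] [564.6  22.2] [562.8  21.7]
[array([442.6,  42.8, 195.8,  75.3,  89.5]), array([621.1,  12.3,  96. ,  44.9,  52.3]), array([545.5, -37. ,  77.5,  23.9,  -0.5]), array([548.6, 112.9,  76.2,  24. ,  -0.7]), array([555.1,  55.8,  92.4,  37.5,  -3.6]), array([546.8,  12.9,  76.6,  23.8,  -0.7]), array([526.1, 166.7,  53.7,  37.3, -37.9])]
[530.9  13.3] well
```

Run:
```python
from h import *
g=cv2.imread("pics/side5.png")
def prof(P):
    w=np.array([proj("side",[*p,13]) for p in P],np.float32)
    return cv2.remap(g,w[None,:,0],w[None,:,1],cv2.INTER_LINEAR)[0]
np.set_printoptions(linewidth=200)
ys=np.arange(16,-4,-1.)
print("y   ",ys.astype(int))
for x in(550,554,558,562,566):print("x",x,prof([(x,y) for y in ys]).max(1))
xs=np.arange(538,590,2.)
print("x   ",xs.astype(int))
for y in(7,8,9,10,11,12):print("y",y,prof([(x,y) for x in xs]).max(1))
o=cv2.imread("pics/side3.png").astype(int);m=(o[:,:,2]-o[:,:,0]>60).astype(np.uint8)
print("label",[rect("side",c,13) for c in blobs(m,(270,225,320,255),4)])
```

```text
y    [16 15 14 13 12 11 10  9  8  7  6  5  4  3  2  1  0 -1 -2 -3]
x 550 [ 53  52  51  50  48  47  51  69  96 127 162 192 211 212 186 155 127 116 117 125]
x 554 [ 51  50  50  49  50  51  62  86 121 161 192 211 222 213 186 156 125 118 125 138]
x 558 [ 51  51  50  49  47  48  61  80 106 146 181 209 226 209 186 151 129 121 121 131]
x 562 [ 51  50  49  49  47  49  55  69  91 133 176 208 220 209 189 161 136 119 118 124]
x 566 [ 51  51  50  49  48  52  62  76 105 145 180 214 219 208 192 168 141 125 116 125]
x    [538 540 542 544 546 548 550 552 554 556 558 560 562 564 566 568 570 572 574 576 578 580 582 584 586 588]
y 7 [224 224 223 213 176 140 127 136 161 160 146 144 133 133 145 168 180 194 207 224 225 225 219 176 139 119]
y 8 [223 224 224 211 155 102  96 101 121 117 106 105  91  98 105 130 141 162 184 207 224 225 219 173 140 118]
y 9 [222 224 225 198 134  78  69  72  86  79  80  70  69  68  76  94 104 122 147 187 224 225 217 177 139 116]
y 10 [222 224 223 194 124  70  51  58  62  64  61  52  55  49  62  67  74  90 115 165 219 225 219 180 135 118]
y 11 [219 224 221 199 121  66  47  49  51  56  48  48  49  48  52  51  61  63  89 138 199 226 220 182 132 119]
y 12 [219 224 224 196 121  60  48  48  50  51  47  48  47  48  48  50  52  53  64 117 179 226 221 184 130 118]
label [array([578.8,  13.3,  21.4,   8.6, -89. ])]
```

Side-frame edge profiles put the nose about +1.4 mm (x) and +1 mm (y) from the window centre, inside the 4 mm tolerance. Force and nose travel are mid-range, so I'm handing in.

Run:
```python
from h import *
s=bot.read_state();print(s["t"],s["tcp_pos"],s["contact_force"],s["eef_rot"],s["width"],abs(s["qvel"]).max())
bot.close_job()
```

```text
21.7167 [558.28375096  15.03843975 107.02113019] [0.58407478 0.86288725 1.9782739 ] [ 9.99996922e-01 -2.47986209e-03  7.71101441e-05 -2.40206156e-05] 27.61092213079579 0.0013767861661899772
the job is handed in; nothing more can be done
```

I laid the orange-labelled cassette in the empty place and let go of it. I then lifted the reader from its cradle and pressed its nose onto the result window, and handed the job in still holding it there. The job reports no verdict, so this rests on my own checks. It finished at 21.7 s of the 48 s allowed.

- **Cassette:** it lies in line with its neighbours. The side camera shows a 50 mm pitch, less than 1° of twist, and the window end pointing the same way as the others.
- **Reader:** the contact force is about 3.7 N above the value measured just before contact. It rose at 0.5 N/mm, matching the spring, so the nose is about 4.4 mm in. The tool is vertical and aligned with the tray to about 0.3°. I did not measure the reader's own tilt separately; it looks upright in the pictures.
- **Nose position:** image edge profiles put the nose about 1.4 mm along and 1 mm across from the window centre. A rougher estimate from picked corners gave about 3 mm and 2 mm. Both are within the 4 mm limit, so I did not correct it.
- **Camera disagreement:** the top and side cameras differ by about 2 mm in y. I placed the cassette midway between them.
- **Not checked:** I did not measure the timers or the dropper bottle afterwards. The arm made no contact near them, and they looked undisturbed in the pictures.

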